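Find the hidden push catch of the bread box

ROBOT

A 7-joint arm with a two-finger parallel gripper is mounted at the origin on the work surface. World frame = base frame: x ahead of the robot, y to its left, z up, the work surface at z = 0. Lengths are in m, angles in degrees, forces in N, time in s.
With the tool pointing down it reaches from about 0.425 to 0.875 m from the base axis. Payload 4.7 kg.
Tool frame: the origin (TCP) lies on the mounting face of the last link; the fingertips stand 182 mm ahead of it and the grasp point (between the pads) lies 164 mm ahead of it; z points along the fingers, y is the line along which they close (so a half turn about z gives the same grasp; the last joint's range is limited). The gripper opens to 87 mm and grips with 3 to 60 N. Pads are 19 mm wide; open, the fingers measure 117 mm over their backs; the gripper's body (75 mm by 190 mm) begins 51 mm behind the grasp point.
Start: joints at [73.574, 18.392, -4.016, 83.108, 1.295, 78.541, -3.26], TCP at [0.193, -0.621, 0.405] pointing down, gripper open.
Joint ranges: [-163.93, 163.93], [-17.29, 119.83], [-79.2, 71.16], [3.27, 140.29], [-89.18, 269.18], [5.43, 117.66], [-154.24, 154.24]. Speed limits (degrees/s): [147.25, 147.25, 180, 180, 180, 180, 180].

INTERFACE

Orientations are given as [roll, pitch, yaw] about the fixed x, y, z axes, in that order (R = Rz(yaw) Ry(pitch) Rx(roll)).
In Python, from cell import env gives the robot as it stands.
- The arm moves only by the tool servo_tool, never from a script. Its argument "plan" is a list of rows, each an object with "xyz": the shift along the tool's x, y, z in cm, a list of three; "twist": the turn, a rotation vector about the tool's x, y, z in degrees, a list of three; "jaw": the closure, from 0 (fully open) to 1 (shut). In form: [{"xyz": [x, y, z], "twist": [wx, wy, wz], "jaw": jaw}, ...]. A call has 1 to 10 rows; each row is the pose to reach, as a shift and turn from the pose commanded when the call began, along the tool's axes at that moment; what a row does not reach only later rows make up. A row lasts 1/12 s, in which the tool goes at most 41.7 mm and 7.16 degrees, less where a joint would pass 70% of its speed; a pose out of reach is approached as far as the arm can. A call with a gripper value outside its range is refused whole. The fingers move at their own pace and stop on an object; "newtons" is the grip in N (left out, the last holds). Time passes only in rows, so rows that repeat a pose let the fingers close. It gives the time, the measured TCP pose, the force, the opening and the grip force at its end, in the units of the state.
- env.get_obs(): the state, without advancing time (a new reading comes with each control period).
- env.read_camera(name): name is "side" or "top" or "wrist"; returns a dict with "img" (400x640x3 uint8, red, green, blue), "camera_matrix" (3x3 intrinsics, pixels), "R" (3x3) and "t" (3): a world point X has camera coordinates R X + t. Camera axes: x right, y down, z forward; pixel columns grow to the right and rows downward; lengths in m; the calibration is good to about 2 mm. A picture is of the moment at which its call begins. There is no depth.
- env.sign_off(): hands the job in; it is judged then, once.
The state is a dict: "time_s": time; "qpos": joint angles; "joint_velocities": joint speeds; "effort": joint torques, N m; "tool_pos": TCP position; "tool_rot": TCP orientation; "force": force on the tool from outside, world axes, zero at the start; "wrist_torque": the same for the moment, N m; "grip_width": finger opening in m; "grasp_force": force on a finger pad.
Only numpy, scipy, OpenCV 4.12 (cv2) and the standard library are available. Lean on these libraries where they do the work, as an engineer would, in place of code of your own. Each camera call takes 0.05 s, during which the arm holds its last target. There are 200 camera calls.

TASK

The bread box's catch is hidden: of the five identical round discs let flush into the steel strip on its top, one is the push catch and the other four are blind. Feel along the strip with closed fingertips, pressing gently, until you find the disc that gives; push it fully home so that the lid springs ajar, then take the hand away and leave it so. Touch only the steel strip and its discs: do not touch the lid or the wood of the box, grasp or lift anything, or disturb the things standing around.

Things in the scene. Friction and masses are not known exactly. Their poses are not given: they have to be found in the camera images.
- bread_box: Wooden bread box, fixed to the worktop: 260 mm deep (x), 420 mm wide (y), top 120 mm above the worktop. Origin: centre of its underside, z up. Its -x side, with the steel strip, faces roughly the robot (yaw within 0.3 rad). Top from -x to +x: 10 mm wooden lip, steel strip, and from x = -45 to +113 mm the cream lid, level with the strip and hinged along its edge next to the strip.
- strip (a point): Centre of the steel strip's level top face; axes as the bread box. The strip reaches 35 mm either way in x and 150 mm in y (box frame: x = -85 mm, z = 120 mm) and is made of five plates 60 mm wide; wooden ledges, 60 mm wide and level with it, lie beyond each end.
- discs (a point): Centre of the middle disc's flat top face, 1.5 mm below the strip's face. The five disc centres lie in a row along y at -120, -60, 0, +60, +120 mm from here. Each is steel, 44 mm across, in a 48 mm hole, and all look the same. Four are rigid; one, in any of the five places, is the push catch.
- catch (a joint): Travel of the push catch straight down: 0 as found (up), 0.006 m fully home. It takes about 2 to 4 N when pressed slowly; past half its travel an over-centre latch takes it home, where it stays. A blind disc does not move at all. The reading does not tell which disc it is.
- lid (a joint): Opening angle of the lid: 0 shut, 0.24 rad fully ajar (its far edge, away from the strip, then 38 mm up). It is geared to the catch and rises as the catch goes in: 0.04 rad for each mm.
- salt_bowl: White bowl, 48 mm across, 30 mm high, on the box's wooden ledge at the +y end of the strip. Bystander. Origin under its centre.
- spice_tin: Small steel tin, 40 mm across, 42 mm high, on the box's wooden ledge at the -y end of the strip. Bystander. Origin under its centre.
- tumbler: Steel cup, 70 mm across, 95 mm high, on the worktop in front of the box. Bystander. Origin under its centre.
- spoon: Wooden spoon, 220 mm long, lying on the worktop in front of the box. Bystander. Its length runs along x.
- mug: White mug, 80 mm across, 90 mm high, on the worktop by the +y end of the box. Bystander. Origin under its centre.
- jar: Amber jar, 70 mm across, 100 mm high, on the worktop by the -y end of the box. Bystander. Origin under its centre.
- flask: Steel flask, 70 mm across, 200 mm high, on the worktop by the -y end of the box, farther back than the jar. Bystander. Origin under its centre.

How it is judged:
By the outcome, as a careful person would: the job done as asked, in the order asked, and still so for the second after the job is handed in, with the robot touching nothing.
It also fails if it takes over 48 s, if anything falls off the work surface, if the arm or the gripper's body presses on something with over 40 N, if the wrist force passes 120 N, or if a joint passes its speed limit or range.

## Working session

There is one attempt and no reset: what is moved stays moved. The work goes in short steps, Python scripts to look and compute and a tool call to move; the robot and the scene stay as the last step left them, time stands still between calls to the robot, and variables do not carry over. Pictures are saved under pics/ and viewed, at most 10 in all, crops included, and the job is handed in when it is done.

Besides the shell and the picture viewer there is one more tool, called after ">>>" as name(argument=value, ...), one argument or row to a line, values as JSON. servo_tool: Moves the arm, as the interface text tells. Its arguments: {"type":"object","properties":{"plan":{"type":"array","items":{"type":"object","properties":{"xyz":{"type":"array","items":{"type":"number"}},"twist":{"type":"array","items":{"type":"number"}},"jaw":{"type":"number"}}}},"newtons":{"type":"number"}},"required":["plan"]}

```bash
mkdir -p pics
python3 - <<'E'
from cell import env
import cv2,json,numpy as np
o=env.get_obs();print({k:np.round(v,4).tolist() for k,v in o.items()})
for n in("top","side"):
    c=env.read_camera(n);cv2.imwrite(f"pics/{n}0.png",c["img"][:,:,::-1])
    np.savez(f"{n}.npz",**c);print(n,c["camera_matrix"].tolist(),c["R"].round(4).tolist(),c["t"])
E
```

```text
{'time_s': 0.0, 'qpos': [73.573, 18.4387, -4.0141, 83.1758, 1.2947, 78.5413, -3.2602], 'joint_velocities': [0.0138, 0.0875, 0.0353, -0.0094, 0.02, -0.0178, -0.0057], 'effort': [0.0005, -49.1294, -0.4036, -31.2533, -0.064, 0.0438, 0.0002], 'tool_pos': [0.1925, -0.6206, 0.4037], 'tool_rot': [-179.8894, 0.0061, 17.2352], 'force': [0.7654, -0.6136, -0.2281], 'wrist_torque': [0.0142, 0.0506, 0.018], 'grasp_force': 0.0, 'grip_width': 0.0871}
top [[461.052622267539, 0.0, 316.75560915631746], [0.0, 461.052622267539, 199.18790152856226], [0.0, 0.0, 1.0]] [[-0.023, -0.9996, -0.0149], [-0.9911, 0.0247, -0.131], [0.1314, 0.0117, -0.9913]] [0.0318385  0.58062999 1.16828475]
side [[467.97261374085593, 0.0, 325.880033485624], [0.0, 467.97261374085593, 200.46042356051765], [0.0, 0.0, 1.0]] [[-0.923, -0.3847, 0.0065], [-0.284, 0.6697, -0.6862], [0.2597, -0.6352, -0.7274]] [0.53102384 0.22348611 1.0867137 ]
```

View pics/top0.png

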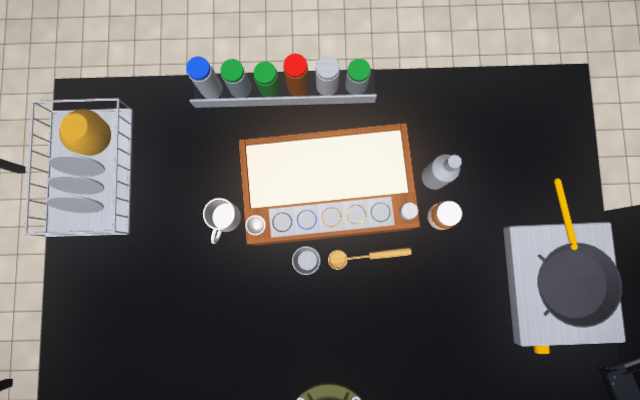

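View pics/side0.png

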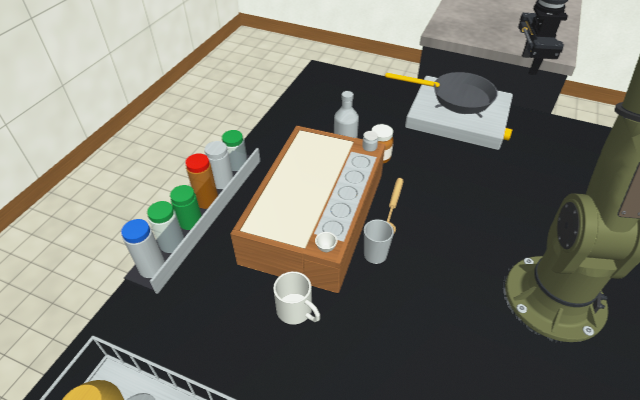

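The top view shows the box with its disc row from about (282,222) to (380,212). The side view shows the row from about (334,227) to (361,162). I'll enlarge both to pick exact pixels.

Run:
```python
import cv2,numpy as np
t=cv2.imread("pics/top0.png")[195:245,235:425];s=cv2.imread("pics/side0.png")[145:245,305:385]
cv2.imwrite("pics/topc.png",cv2.resize(t,None,fx=4,fy=4,interpolation=cv2.INTER_CUBIC))
cv2.imwrite("pics/sidec.png",cv2.resize(s,None,fx=6,fy=6,interpolation=cv2.INTER_CUBIC))
```

```text
(no output)
```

View pics/topc.png

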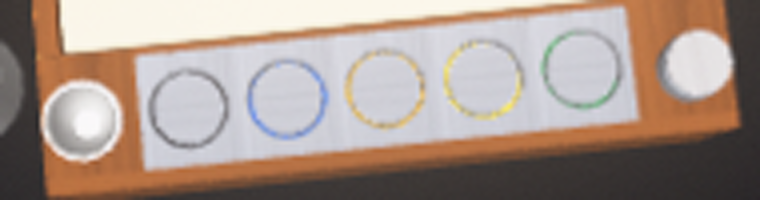

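View pics/sidec.png

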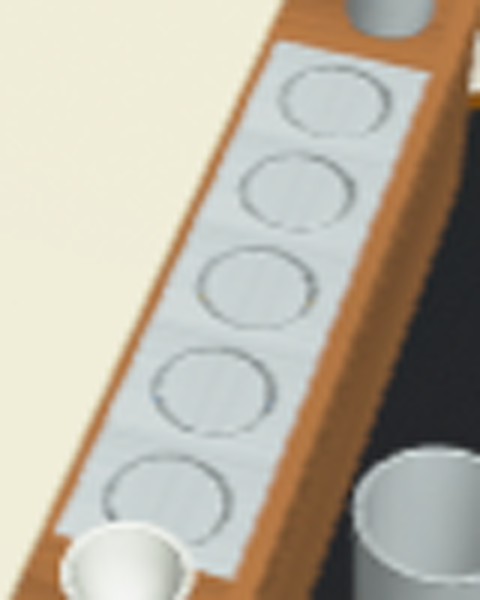

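```bash
cat > h.py <<'E'
import numpy as np
from scipy.optimize import least_squares
C={n:dict(np.load(f"{n}.npz")) for n in("top","side")}
def proj(n,X):
    c=C[n];p=(np.atleast_2d(X)@c["R"].T+c["t"])@c["camera_matrix"].T
    return p[:,:2]/p[:,2:]
def ray(n,uv,z):
    c=C[n];d=c["R"].T@np.linalg.solve(c["camera_matrix"],[*uv,1]);o=-c["R"].T@c["t"]
    return o+d*(z-o[2])/d[2]
E
python3 - <<'E'
from h import *
T=(np.array([(188,108),(287,99),(385,89),(483,79),(581,69)])+.5)/4-.5+[235,195]
S=((np.array([(335,101),(297,190),(257,287),(213,391),(168,500)])+.5)/6-.5+[305,145])[::-1]
v=np.array([120,60,0,-60,-120])/1e3
def pts(p):return np.c_[p[0]-v*np.sin(p[2]),p[1]+v*np.cos(p[2]),0*v+p[3]]
f=lambda p:np.r_[proj("top",pts(p))-T,proj("side",pts(p))-S].ravel()
for z in(1,0):
    r=least_squares(f if z else lambda p:f([*p,.1185]),[.6,0,0,.12][:3+z]);print(r.x.round(4),np.degrees(r.x[2]),np.abs(r.fun).max().round(2))
print(pts([*r.x,.1185]).round(4))
for n,uv,z in[("flask top",(455,161),.2),("jar",(449,213),.1),("mug",(221,214),.09),("tin",(409,211),.162),("bowl",(255,225),.15)]:print(n,ray("top",uv,z).round(3))
E
```

```text
[ 0.5261 -0.0162  0.0759  0.1209] 4.349429873404277 0.26
[ 0.5265 -0.017   0.0757] 4.338085220922649 0.54
[[ 0.5174  0.1027  0.1185]
 [ 0.522   0.0428  0.1185]
 [ 0.5265 -0.017   0.1185]
 [ 0.531  -0.0768  0.1185]
 [ 0.5356 -0.1367  0.1185]]
flask top [ 0.64  -0.301  0.2  ]
jar [ 0.531 -0.308  0.1  ]
mug [0.543 0.258 0.09 ]
tin [ 0.532 -0.198  0.162]
bowl [0.509 0.164 0.15 ]
```

The fit is good: disc residuals are under 0.6 px and box yaw is 4.3°. I'll start at the -y disc, with fingers closed.

>>> servo_tool(
  plan=[
    {"xyz": [3, -2.3, 0], "twist": [0, 0, 1], "jaw": 1},
    {"xyz": [6, -4.6, 0], "twist": [0, 0, 3], "jaw": 1},
    {"xyz": [9, -6.9, 0], "twist": [0, 0, 5], "jaw": 1},
    {"xyz": [12, -9.2, 0], "twist": [0, 0, 7], "jaw": 1},
    {"xyz": [15, -11.5, 0], "twist": [0, 0, 9], "jaw": 1},
    {"xyz": [18, -13.8, 0], "twist": [0, 0, 11], "jaw": 1},
    {"xyz": [21, -16.1, 0], "twist": [0, 0, 12.9], "jaw": 1},
    {"xyz": [24, -18.4, 0], "twist": [0, 0, 12.9], "jaw": 1},
    {"xyz": [27, -20.7, 0], "twist": [0, 0, 12.9], "jaw": 1},
    {"xyz": [30, -23, 0], "twist": [0, 0, 12.9], "jaw": 1},
  ],
  newtons=10,
)

```text
time_s: 0.93
tool_pos: [0.4115, -0.3104, 0.4045]
tool_rot: [180.0, 0.0, 4.3]
force: [-0.0, 0.4, -0.8]
grip_width: 0.0283
grasp_force: 0.0
```

>>> servo_tool(
  plan=[
    {"xyz": [2.3, -2.7, 0], "twist": [0, 0, 0], "jaw": 1},
    {"xyz": [4.6, -5.4, 0], "twist": [0, 0, 0], "jaw": 1},
    {"xyz": [6.9, -8.1, 0], "twist": [0, 0, 0], "jaw": 1},
    {"xyz": [9.2, -10.8, 0], "twist": [0, 0, 0], "jaw": 1},
    {"xyz": [11.5, -13.6, 0.5], "twist": [0, 0, 0], "jaw": 1},
    {"xyz": [13, -15.6, 1.5], "twist": [0, 0, 0], "jaw": 1},
    {"xyz": [13.6, -16.4, 3], "twist": [0, 0, 0], "jaw": 1},
    {"xyz": [13.7, -16.5, 4.5], "twist": [0, 0, 0], "jaw": 1},
    {"xyz": [13.7, -16.5, 6], "twist": [0, 0, 0], "jaw": 1},
    {"xyz": [13.7, -16.5, 6], "twist": [0, 0, 0], "jaw": 1},
  ],
)

```text
time_s: 1.77
tool_pos: [0.5339, -0.1368, 0.3412]
tool_rot: [-179.9, 0.3, 4.4]
force: [-0.7, 0.5, 0.1]
grip_width: 0.0003
grasp_force: 0.0
```

Run:
```python
from cell import env
import cv2,numpy as np
o=env.get_obs();print({k:np.round(o[k],4) for k in("time_s","tool_pos","tool_rot","force","grip_width")})
s=env.read_camera("side");t=env.read_camera("top")
a=cv2.resize(s["img"][100:260,270:470],None,fx=3,fy=3,interpolation=2)
b=cv2.resize(t["img"][140:270,340:440],None,fx=3,fy=3.69,interpolation=2)[:480]
cv2.imwrite("pics/m1.png",cv2.copyMakeBorder(a,0,0,0,0,0)[:,:,::-1]);
```

```text
{'time_s': np.float64(1.7667), 'tool_pos': array([ 0.5339, -0.1368,  0.3412]), 'tool_rot': array([-179.8576,    0.3439,    4.3909]), 'force': array([-0.7034,  0.4583,  0.0572]), 'grip_width': np.float64(0.0003)}
```

View pics/m1.png

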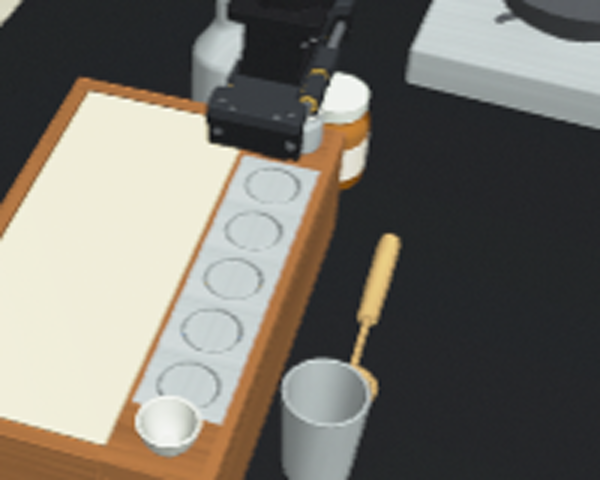

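Run:
```python
from h import *
from cell import env
import cv2
o=env.get_obs();print(o["tool_pos"],o["tool_rot"],o["force"],o["time_s"])
x=np.array([.9972,.075,0]);y=np.array([.075,-.9972,0])
P=o["tool_pos"]
q=[P+a*.0375*x+b*.095*y-[0,0,.113] for a in(1,-1) for b in(1,-1)]+[P-[0,0,.182]]
print(((proj("side",q)-[270,100])*3).round())
i=env.read_camera("wrist")["img"];cv2.imwrite("pics/w1.png",i[:,:,::-1])
```

```text
[ 0.53482541 -0.13751297  0.34429324] [-1.79969360e+02  8.49213926e-02  4.32618415e+00] [-0.16101938  0.2379417   0.75895166] 1.8667
[[267.   9.]
 [202. 144.]
 [352.  25.]
 [295. 164.]
 [275. 146.]]
```

View pics/w1.png

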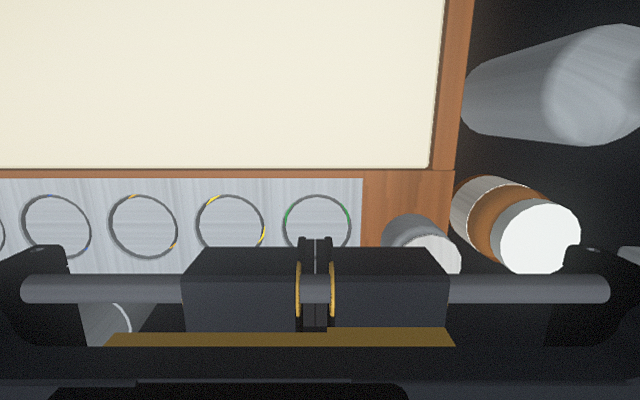

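The projected gripper body matches the image, and the wrist view shows the closed tip centred on the end disc. I'll lower it gently.

>>> servo_tool(
  plan=[
    {"xyz": [0.05, -0.05, 1.2], "twist": [0, 0, 0], "jaw": 1},
    {"xyz": [0.05, -0.05, 2.4], "twist": [0, 0, 0], "jaw": 1},
    {"xyz": [0.05, -0.05, 3.2], "twist": [0, 0, 0], "jaw": 1},
    {"xyz": [0.05, -0.05, 3.7], "twist": [0, 0, 0], "jaw": 1},
    {"xyz": [0.05, -0.05, 3.9], "twist": [0, 0, 0], "jaw": 1},
    {"xyz": [0.05, -0.05, 4.0], "twist": [0, 0, 0], "jaw": 1},
    {"xyz": [0.05, -0.05, 4.1], "twist": [0, 0, 0], "jaw": 1},
    {"xyz": [0.05, -0.05, 4.2], "twist": [0, 0, 0], "jaw": 1},
    {"xyz": [0.05, -0.05, 4.2], "twist": [0, 0, 0], "jaw": 1},
  ],
)

```text
time_s: 2.67
tool_pos: [0.5356, -0.1369, 0.3029]
tool_rot: [180.0, -0.0, 4.3]
force: [-0.3, 0.5, 0.9]
grip_width: 0.0006
grasp_force: 0.0
```

>>> servo_tool(
  plan=[
    {"xyz": [0, 0, 0.05], "twist": [0, 0, 0], "jaw": 1},
    {"xyz": [0, 0, 0.1], "twist": [0, 0, 0], "jaw": 1},
    {"xyz": [0, 0, 0.15], "twist": [0, 0, 0], "jaw": 1},
    {"xyz": [0, 0, 0.2], "twist": [0, 0, 0], "jaw": 1},
    {"xyz": [0, 0, 0.25], "twist": [0, 0, 0], "jaw": 1},
    {"xyz": [0, 0, 0.25], "twist": [0, 0, 0], "jaw": 1},
  ],
)

```text
time_s: 3.17
tool_pos: [0.5356, -0.1368, 0.3012]
tool_rot: [180.0, -0.0, 4.3]
force: [-2.2, 2.0, 5.3]
grip_width: 0.0004
grasp_force: 2.8
```

>>> servo_tool(
  plan=[
    {"xyz": [0, 0, 0.05], "twist": [0, 0, 0], "jaw": 1},
    {"xyz": [0, 0, 0.08], "twist": [0, 0, 0], "jaw": 1},
    {"xyz": [0, 0, 0.08], "twist": [0, 0, 0], "jaw": 1},
  ],
)

```text
time_s: 3.42
tool_pos: [0.5356, -0.1368, 0.3011]
tool_rot: [180.0, -0.0, 4.3]
force: [-3.8, 0.5, 9.8]
grip_width: 0.0003
grasp_force: 5.0
```

The first disc is blind: 9.8 N with no movement, contact at TCP z 0.301. On to the next one.

>>> servo_tool(
  plan=[
    {"xyz": [0, 0, -0.8], "twist": [0, 0, 0], "jaw": 1},
    {"xyz": [0, 0, -1.6], "twist": [0, 0, 0], "jaw": 1},
    {"xyz": [0, -2, -1.6], "twist": [0, 0, 0], "jaw": 1},
    {"xyz": [0, -4, -1.6], "twist": [0, 0, 0], "jaw": 1},
    {"xyz": [0, -5.5, -1.6], "twist": [0, 0, 0], "jaw": 1},
    {"xyz": [0, -6, -1.6], "twist": [0, 0, 0], "jaw": 1},
    {"xyz": [0, -6, -1.2], "twist": [0, 0, 0], "jaw": 1},
    {"xyz": [0, -6, -0.7], "twist": [0, 0, 0], "jaw": 1},
    {"xyz": [0, -6, -0.4], "twist": [0, 0, 0], "jaw": 1},
    {"xyz": [0, -6, -0.3], "twist": [0, 0, 0], "jaw": 1},
  ],
)

```text
time_s: 4.25
tool_pos: [0.5307, -0.0784, 0.3013]
tool_rot: [-180.0, 0.1, 4.2]
force: [-0.6, -0.7, -0.2]
grip_width: 0.0001
grasp_force: 0.0
```

>>> servo_tool(
  plan=[
    {"xyz": [0, 0, 0.05], "twist": [0, 0, 0], "jaw": 1},
    {"xyz": [0, 0, 0.1], "twist": [0, 0, 0], "jaw": 1},
    {"xyz": [0, 0, 0.15], "twist": [0, 0, 0], "jaw": 1},
    {"xyz": [0, 0, 0.2], "twist": [0, 0, 0], "jaw": 1},
    {"xyz": [0, 0, 0.25], "twist": [0, 0, 0], "jaw": 1},
    {"xyz": [0, 0, 0.28], "twist": [0, 0, 0], "jaw": 1},
    {"xyz": [0, 0, 0.28], "twist": [0, 0, 0], "jaw": 1},
  ],
)

```text
time_s: 4.83
tool_pos: [0.531, -0.0775, 0.3011]
tool_rot: [179.9, 0.0, 4.3]
force: [-4.1, -1.3, 9.2]
grip_width: 0.0006
grasp_force: 4.7
```

The second disc is blind too, at the same height with 9.2 N. Now the middle one.

>>> servo_tool(
  plan=[
    {"xyz": [0, 0, -0.8], "twist": [0, 0, 0], "jaw": 1},
    {"xyz": [0, 0, -1.6], "twist": [0, 0, 0], "jaw": 1},
    {"xyz": [0, -2, -1.6], "twist": [0, 0, 0], "jaw": 1},
    {"xyz": [0, -4, -1.6], "twist": [0, 0, 0], "jaw": 1},
    {"xyz": [0, -5.5, -1.6], "twist": [0, 0, 0], "jaw": 1},
    {"xyz": [0, -6.05, -1.6], "twist": [0, 0, 0], "jaw": 1},
    {"xyz": [0, -6.05, -1.2], "twist": [0, 0, 0], "jaw": 1},
    {"xyz": [0, -6.05, -0.8], "twist": [0, 0, 0], "jaw": 1},
    {"xyz": [0, -6.05, -0.5], "twist": [0, 0, 0], "jaw": 1},
    {"xyz": [0, -6.05, -0.35], "twist": [0, 0, 0], "jaw": 1},
  ],
)

```text
time_s: 5.67
tool_pos: [0.5263, -0.0181, 0.3022]
tool_rot: [180.0, 0.1, 4.2]
force: [0.3, -0.6, 0.2]
grip_width: 0.0007
grasp_force: 0.0
```

>>> servo_tool(
  plan=[
    {"xyz": [0, 0, 0.05], "twist": [0, 0, 0], "jaw": 1},
    {"xyz": [0, 0, 0.1], "twist": [0, 0, 0], "jaw": 1},
    {"xyz": [0, 0, 0.15], "twist": [0, 0, 0], "jaw": 1},
    {"xyz": [0, 0, 0.2], "twist": [0, 0, 0], "jaw": 1},
    {"xyz": [0, 0, 0.25], "twist": [0, 0, 0], "jaw": 1},
    {"xyz": [0, 0, 0.3], "twist": [0, 0, 0], "jaw": 1},
    {"xyz": [0, 0, 0.33], "twist": [0, 0, 0], "jaw": 1},
    {"xyz": [0, 0, 0.33], "twist": [0, 0, 0], "jaw": 1},
  ],
)

```text
time_s: 6.33
tool_pos: [0.5265, -0.0168, 0.3011]
tool_rot: [179.9, -0.0, 4.3]
force: [-3.3, -0.8, 7.8]
grip_width: 0.0006
grasp_force: 4.1
```

The middle disc is blind as well. Next is the fourth.

>>> servo_tool(
  plan=[
    {"xyz": [0, 0, -0.8], "twist": [0, 0, 0], "jaw": 1},
    {"xyz": [0, 0, -1.6], "twist": [0, 0, 0], "jaw": 1},
    {"xyz": [0, -2, -1.6], "twist": [0, 0, 0], "jaw": 1},
    {"xyz": [0, -4, -1.6], "twist": [0, 0, 0], "jaw": 1},
    {"xyz": [0, -5.5, -1.6], "twist": [0, 0, 0], "jaw": 1},
    {"xyz": [0, -6, -1.6], "twist": [0, 0, 0], "jaw": 1},
    {"xyz": [0, -6, -1.2], "twist": [0, 0, 0], "jaw": 1},
    {"xyz": [0, -6, -0.8], "twist": [0, 0, 0], "jaw": 1},
    {"xyz": [0, -6, -0.5], "twist": [0, 0, 0], "jaw": 1},
    {"xyz": [0, -6, -0.35], "twist": [0, 0, 0], "jaw": 1},
  ],
)

```text
time_s: 7.17
tool_pos: [0.5218, 0.0417, 0.3024]
tool_rot: [180.0, 0.1, 4.2]
force: [-0.0, -0.8, -0.1]
grip_width: 0.0005
grasp_force: 0.0
```

>>> servo_tool(
  plan=[
    {"xyz": [0, 0, 0.05], "twist": [0, 0, 0], "jaw": 1},
    {"xyz": [0, 0, 0.1], "twist": [0, 0, 0], "jaw": 1},
    {"xyz": [0, 0, 0.15], "twist": [0, 0, 0], "jaw": 1},
    {"xyz": [0, 0, 0.2], "twist": [0, 0, 0], "jaw": 1},
    {"xyz": [0, 0, 0.25], "twist": [0, 0, 0], "jaw": 1},
    {"xyz": [0, 0, 0.3], "twist": [0, 0, 0], "jaw": 1},
    {"xyz": [0, 0, 0.33], "twist": [0, 0, 0], "jaw": 1},
    {"xyz": [0, 0, 0.33], "twist": [0, 0, 0], "jaw": 1},
  ],
)

```text
time_s: 7.83
tool_pos: [0.522, 0.0431, 0.3012]
tool_rot: [179.9, -0.0, 4.3]
force: [-2.3, -1.2, 7.0]
grip_width: 0.0007
grasp_force: 3.6
```

The fourth is blind, so the fifth should be the catch.

>>> servo_tool(
  plan=[
    {"xyz": [0, 0, -0.8], "twist": [0, 0, 0], "jaw": 1},
    {"xyz": [0, 0, -1.6], "twist": [0, 0, 0], "jaw": 1},
    {"xyz": [0, -2, -1.6], "twist": [0, 0, 0], "jaw": 1},
    {"xyz": [0, -4, -1.6], "twist": [0, 0, 0], "jaw": 1},
    {"xyz": [0, -5.5, -1.6], "twist": [0, 0, 0], "jaw": 1},
    {"xyz": [0, -6, -1.6], "twist": [0, 0, 0], "jaw": 1},
    {"xyz": [0, -6, -1.2], "twist": [0, 0, 0], "jaw": 1},
    {"xyz": [0, -6, -0.8], "twist": [0, 0, 0], "jaw": 1},
    {"xyz": [0, -6, -0.5], "twist": [0, 0, 0], "jaw": 1},
    {"xyz": [0, -6, -0.35], "twist": [0, 0, 0], "jaw": 1},
  ],
)

```text
time_s: 8.67
tool_pos: [0.5173, 0.1015, 0.3026]
tool_rot: [180.0, 0.1, 4.2]
force: [-0.7, 0.3, -0.6]
grip_width: 0.0006
grasp_force: 0.0
```

>>> servo_tool(
  plan=[
    {"xyz": [0, 0, 0.05], "twist": [0, 0, 0], "jaw": 1},
    {"xyz": [0, 0, 0.1], "twist": [0, 0, 0], "jaw": 1},
    {"xyz": [0, 0, 0.15], "twist": [0, 0, 0], "jaw": 1},
    {"xyz": [0, 0, 0.2], "twist": [0, 0, 0], "jaw": 1},
    {"xyz": [0, 0, 0.25], "twist": [0, 0, 0], "jaw": 1},
    {"xyz": [0, 0, 0.3], "twist": [0, 0, 0], "jaw": 1},
    {"xyz": [0, 0, 0.33], "twist": [0, 0, 0], "jaw": 1},
    {"xyz": [0, 0, 0.33], "twist": [0, 0, 0], "jaw": 1},
  ],
)

```text
time_s: 9.33
tool_pos: [0.5174, 0.1029, 0.3003]
tool_rot: [180.0, -0.0, 4.3]
force: [0.7, -0.4, 1.8]
grip_width: 0.0005
grasp_force: 0.7
```

This one gives: it moved below contact height at 1.8 N. I'll push it home slowly.

>>> servo_tool(
  plan=[
    {"xyz": [0, 0, 0.06], "twist": [0, 0, 0], "jaw": 1},
    {"xyz": [0, 0, 0.12], "twist": [0, 0, 0], "jaw": 1},
    {"xyz": [0, 0, 0.18], "twist": [0, 0, 0], "jaw": 1},
    {"xyz": [0, 0, 0.24], "twist": [0, 0, 0], "jaw": 1},
    {"xyz": [0, 0, 0.3], "twist": [0, 0, 0], "jaw": 1},
    {"xyz": [0, 0, 0.36], "twist": [0, 0, 0], "jaw": 1},
    {"xyz": [0, 0, 0.42], "twist": [0, 0, 0], "jaw": 1},
    {"xyz": [0, 0, 0.48], "twist": [0, 0, 0], "jaw": 1},
    {"xyz": [0, 0, 0.54], "twist": [0, 0, 0], "jaw": 1},
    {"xyz": [0, 0, 0.54], "twist": [0, 0, 0], "jaw": 1},
  ],
)

```text
time_s: 10.17
tool_pos: [0.5173, 0.1031, 0.2952]
tool_rot: [180.0, 0.0, 4.3]
force: [-2.2, -0.6, 3.2]
grip_width: 0.0005
grasp_force: 1.9
```

>>> servo_tool(
  plan=[
    {"xyz": [0, 0, 0.06], "twist": [0, 0, 0], "jaw": 1},
    {"xyz": [0, 0, 0.1], "twist": [0, 0, 0], "jaw": 1},
    {"xyz": [0, 0, 0.1], "twist": [0, 0, 0], "jaw": 1},
  ],
)

```text
time_s: 10.42
tool_pos: [0.5174, 0.1031, 0.2951]
tool_rot: [180.0, 0.0, 4.3]
force: [-4.7, -1.0, 9.6]
grip_width: 0.0005
grasp_force: 5.1
```

It bottomed after 6.0 mm of travel. Withdrawing straight up.

>>> servo_tool(
  plan=[
    {"xyz": [0, 0, -0.5], "twist": [0, 0, 0], "jaw": 1},
    {"xyz": [0, 0, -1.5], "twist": [0, 0, 0], "jaw": 1},
    {"xyz": [0, 0, -4], "twist": [0, 0, 0], "jaw": 1},
    {"xyz": [0, 0, -7], "twist": [0, 0, 0], "jaw": 1},
    {"xyz": [0, 0, -10], "twist": [0, 0, 0], "jaw": 1},
    {"xyz": [0, 0, -13], "twist": [0, 0, 0], "jaw": 1},
    {"xyz": [0, 0, -15], "twist": [0, 0, 0], "jaw": 1},
    {"xyz": [0, 0, -15], "twist": [0, 0, 0], "jaw": 1},
    {"xyz": [0, 0, -15], "twist": [0, 0, 0], "jaw": 1},
    {"xyz": [0, 0, -15], "twist": [0, 0, 0], "jaw": 1},
  ],
)

```text
time_s: 11.25
tool_pos: [0.5171, 0.1029, 0.4432]
tool_rot: [180.0, 0.0, 4.3]
force: [-0.9, -0.7, -0.5]
grip_width: 0.0003
grasp_force: 0.0
```

Run:
```python
from cell import env
import cv2
o=env.get_obs();print(o["tool_pos"],o["force"],o["time_s"])
cv2.imwrite("pics/end.png",env.read_camera("side")["img"][:,:,::-1])
```

```text
[0.51712847 0.10286187 0.44324801] [-0.91184785 -0.70392967 -0.48800568] 11.25
```

View pics/end.png

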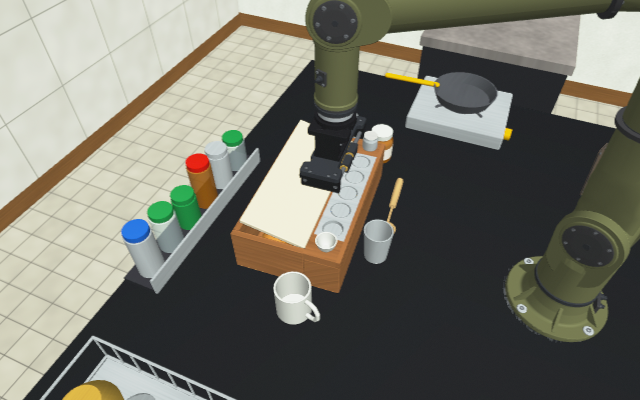

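The lid is ajar: its far edge is raised and there's a gap at about (270,237). The bowl, tin, tumbler, spoon, mug and jar are all where they were, and the hand is clear.

```bash
python3 -c "
from cell import env
print(env.sign_off())"
```

```text
the job is handed in; nothing more can be done
None
```

The catch was the disc at the +y end, by the salt bowl; I pushed it fully home (6 mm), the lid sprang ajar, the hand was withdrawn clear, and the job was handed in at about 11 s.

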